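Raise the emergency lamp and lock its stand on the yellow rung

TASK

Set the red emergency lamp higher: raise the stand's sliding section (its top bar is the handle) until its gravity hooks have swung out above the yellow rung, then lower it gently, without dropping it, until the hooks sit on that rung. Prove the lock by bearing down on the section with a steady push of about 15 N for about half a second, never forcing it (the lock must not take more than 38 N), and let go. Leave the loose things on the ledge where they are.

Things in the scene. Friction and masses are not known exactly. Their poses are not given: they have to be found in the camera images.
- lamp_stand: Lamp stand, fixed: dark steel foot plate 170 x 180 x 14 mm with two aluminium channel stiles 110 mm apart, 216 mm high. Origin under the foot's centre, z up; y runs across the stand, along rungs and top bar. The red lamp (50 x 84 x 70 mm) faces its -x side, the rung rack is bolted on its +x side.
- yellow_rung_drawn (a point): Where the drawing puts the top of the yellow rung: 126 mm above the ledge, 22.5 mm to +x of the stand's origin. It is the lower of two rungs (round, 12 mm thick), the plain one 64 mm above it. Their rack is bolted on through long slots, so both really sit up to 22 mm lower or higher than drawn; this is not reported and has to be felt or seen.
- section (a joint): Height (m) of the sliding section (rails, lamp, bar, hooks: 0.55 to 0.86 kg in all; guide friction 2 N): 0 fully down as found, top stop 0.140. Hooks sit on the yellow and the upper rung at 0.051 and 0.115 as drawn, both -0.022 to +0.022 as the rack really sits. Let go, the section falls to the last rung passed, or fully down; the hooks cannot be backed down over a rung.
- grab_bar (a point): Centre of the sliding section's black top bar, the place to take hold: round, 14 mm thick, 102 mm free between the grey rails, level, along the stand's y; 240 mm above the ledge when the section is down, rising straight up with it. Free above and on both sides; the lamp's top lies 46 mm below the bar's axis, on the -x side.
- hooks: Pair of brass gravity hooks on one shaft, 60 mm apart, with a steel counterweight bar on their -x side. Origin on the shaft, 125 mm below the bar. Swung out against their stop (as found, and seated) their z points up; a rung passing on the way up turns them back about y by up to 0.27 rad, and they swing out again by 4 mm above the seat.
- hook_seat (a point): Middle between the flat undersides of the two hook noses, which bear on the top of a rung: 40 mm below and 20 mm to +x of the shaft, 75 mm above the ledge when the section is down. Once seated the lock is rigid: it yields less than 1 mm under 38 N.
- padlock: stainless padlock lying flat, body 48 x 52 x 22 mm with a round shackle; bystander, origin under the body's centre
- bumper: round blue hard silicone bumper, 48 mm across, 28 mm high; bystander, origin under its centre
- fuse: white ceramic blade fuse, block 48 x 30 x 46 mm with a copper blade at each end (80 mm over the blades); bystander, origin under its centre
- spare_fuse: second white ceramic blade fuse like the first; bystander, origin under its centre
- screwdriver: screwdriver lying on the ledge; bystander
- ferrule_jar: closed jar, 52 mm across, 70 mm high; bystander, origin under its centre
- fuse_carton: cardboard carton 90 x 60 x 45 mm; bystander, origin under its centre
Things that resemble listed ones, but are neither listed nor needed, are in the scene too. What is shaped like the lamp_stand but blue is not meant.

How it is judged:
By the outcome, as a careful person would: the job done as asked, in the order asked, and still so for the second after the job is handed in, with the robot touching nothing.
It also fails if it takes over 46 s, if anything falls off the work surface, if the arm or the gripper's body presses on something with over 40 N, if the wrist force passes 120 N, or if a joint passes its speed limit or range.

ROBOT

A 7-joint arm with a two-finger parallel gripper is mounted at the origin on the work surface. World frame = base frame: x ahead of the robot, y to its left, z up, the work surface at z = 0. Lengths are in m, angles in rad, forces in N, time in s.
With the tool pointing down it reaches from about 0.4 to 0.875 m from the base axis. Payload 19.3 kg.
Tool frame: the origin (TCP) lies at the very end of the fingers, on their centre line; the grasp point (between the pads) lies 19 mm behind it; z points along the fingers, y is the line along which they close (so a half turn about z gives the same grasp; the last joint's range is limited). The gripper opens to 85 mm and grips with 20 to 120 N. Pads are 22 mm wide; open, the fingers measure 114 mm over their backs; the gripper's body (76 mm by 85 mm) begins 54 mm behind the grasp point. The pads swing forward as they close: fully open they stand 13 mm farther back than shut.
Start: joints at [-1.283, 0.521, -0.036, 1.599, 0.021, 1.021, -0.113], TCP at [0.219, 0.585, 0.231] pointing down, gripper open.
Joint ranges: [-2.91, 2.91], [-0.3, 2.13], [-1.5, 1.42], [0.17, 2.43], [-1.26, 4.41], [0.16, 1.93], [-2.52, 2.52]. Speed limits (rad/s): [1.89, 1.89, 2.39, 2.39, 3.01, 3.01, 3.01].

INTERFACE

Orientations are given as [roll, pitch, yaw] about the fixed x, y, z axes, in that order (R = Rz(yaw) Ry(pitch) Rx(roll)).
In Python, from workcell import bot gives the robot as it stands.
- The arm moves only by the tool jog_arm, never from a script. Its argument "motion" is a list of rows, each a list of 5 numbers: the shift along the tool's x, y, z scaled (see below), then the turn about the tool's z scaled (see below), then the opening, from 0 (shut) to 1 (fully open). A call has 1 to 12 rows; each row shifts and turns the commanded pose from where the row before left it, along the tool's axes as they then stand; what a row does not reach is not made up. The controller multiplies each number of a shift by 30 mm and each number of a turn by 0.08 rad. A row lasts 1/10 s, in which the tool goes at most 50 mm and 8.59 degrees, less where a joint would pass 70% of its speed; a pose out of reach is approached as far as the arm can. A call with a number of a shift or a turn outside -1 to 1 is refused whole. A call with a gripper value outside its range is refused whole. The fingers move at their own pace and stop on an object; "newtons" is the grip in N (left out, the last holds). Time passes only in rows, so rows that do not move let the fingers close. It gives the time, the measured TCP pose, the force, the opening and the grip force at its end, in the units of the state.
- bot.observe(): the state, without advancing time (a new reading comes with each control period).
- bot.grab_frame(name): name is "side" or "top"; returns a dict with "pixels" (420x560x3 uint8, red, green, blue), "fovy" (degrees; the focal length in pixels is half the picture's height over the tangent of half this angle, whatever the lens; pixels are square), "cx", "cy" (the principal point, pixels), "rvec" (rotation vector, rad) and "tvec" (3), from world to camera coordinates, as OpenCV has them. Camera axes: x right, y down, z forward; pixel columns grow to the right and rows downward; lengths in m; the calibration is good to about 2 mm. A picture is of the moment at which its call begins. There is no depth.
- bot.job_done(): hands the job in; it is judged then, once.
The state is a dict: "clock": time; "qpos": joint angles; "qd": joint speeds; "joint_efforts": joint torques, N m; "position": TCP position; "tool_rot": TCP orientation; "force": force on the tool from outside, world axes, zero at the start; "moment": the same for the moment, N m; "grip_width": finger opening in m; "finger_force": force on a finger pad.
Only numpy, scipy, OpenCV 4.12 (cv2) and the standard library are available. Lean on these libraries where they do the work, as an engineer would, in place of code of your own. Each camera call takes 0.05 s, during which the arm holds its last target. There are 200 camera calls.

## Working session

There is one attempt and no reset: what is moved stays moved. The work goes in short steps, Python scripts to look and compute and a tool call to move; the robot and the scene stay as the last step left them, time stands still between calls to the robot, and variables do not carry over. Pictures are saved under pics/ and viewed, at most 10 in all, crops included, and the job is handed in when it is done.

Besides the shell and the picture viewer there is one more tool, called as name([rows], argument=value, ...), one row to a line, values as JSON. jog_arm: Moves the arm, as the interface text tells. Shifts and turns lie within -1 to 1; 1 stands for 30 mm of shift or 0.08 rad of turn. Its arguments: {"type":"object","properties":{"motion":{"type":"array","items":{"type":"array","items":{"type":"number"}}},"newtons":{"type":"number"}},"required":["motion"]}

```bash
mkdir -p pics; cat > h.py <<'E'
import numpy as np, cv2, pickle
from workcell import bot
def grab(n,tag):
    f=bot.grab_frame(n); pickle.dump(f,open(f'pics/{tag}.pkl','wb'))
    cv2.imwrite(f'pics/{tag}.png',f['pixels'][:,:,::-1]); return f
def cam(f):
    R=cv2.Rodrigues(np.array(f['rvec'],float))[0]; t=np.array(f['tvec'],float).ravel()
    F=f['pixels'].shape[0]/2/np.tan(np.radians(f['fovy'])/2); return R,t,F
def ray(f,u,v):
    R,t,F=cam(f); d=R.T@np.array([(u-f['cx'])/F,(v-f['cy'])/F,1]); return -R.T@t,d/np.linalg.norm(d)
def onz(f,u,v,z):
    o,d=ray(f,u,v); return o+d*(z-o[2])/d[2]
def proj(f,p):
    R,t,F=cam(f); c=R@np.array(p)+t; return np.array([F*c[0]/c[2]+f['cx'],F*c[1]/c[2]+f['cy']])
def tri(r1,r2):
    (o1,d1),(o2,d2)=r1,r2; s=np.linalg.lstsq(np.c_[d1,-d2],o2-o1,rcond=None)[0]
    a=o1+s[0]*d1;b=o2+s[1]*d2; return (a+b)/2,np.linalg.norm(a-b)
E
python3 - <<'E'
from h import *
a=grab('side','s0');b=grab('top','t0')
cv2.imwrite('pics/both0.png',np.vstack([a['pixels'],b['pixels']])[:,:,::-1][:, :] if 0 else cv2.resize(np.hstack([a['pixels'],b['pixels']])[:,:,::-1],(800,300)))
for f in(a,b): print(ray(f,280,210),f['fovy'],f['cx'],f['cy'])
print(bot.observe())
E
```

```text
(array([ 0.87482432, -0.59411338,  0.97536196]), array([-0.27554068,  0.57152046, -0.77294353])) 56.457436797864524 277.2737079022389 205.50919890334632
(array([0.37627073, 0.04212672, 1.58293211]), array([ 0.15546456, -0.00866281, -0.98780349])) 46.6009462491102 279.82962552413716 217.80974942033433
{'clock': 0.1, 'qpos': array([-1.28323342,  0.52193759, -0.03634848,  1.59993646,  0.0212021 ,
        1.02109672, -0.11281014]), 'qd': array([-0.00114258, -0.00115579, -0.00103147, -0.00297158, -0.00054601,
       -0.00154963,  0.00215715]), 'joint_efforts': array([ 3.86941829e-03, -9.28488278e+01,  1.98396139e+00, -3.70531726e+01,
        1.80957676e-02,  5.36537103e-03,  5.19265791e-05]), 'position': array([0.21877941, 0.58514347, 0.23079873]), 'tool_rot': array([-3.14060135e+00,  6.03234879e-05,  2.78382775e+00]), 'force': array([-0.76891264,  0.32863142, -0.08414202]), 'moment': array([-0.01398591,  0.00953091, -0.01399862]), 'finger_force': 0.0, 'grip_width': 0.08557265071018992}
```

View pics/s0.png

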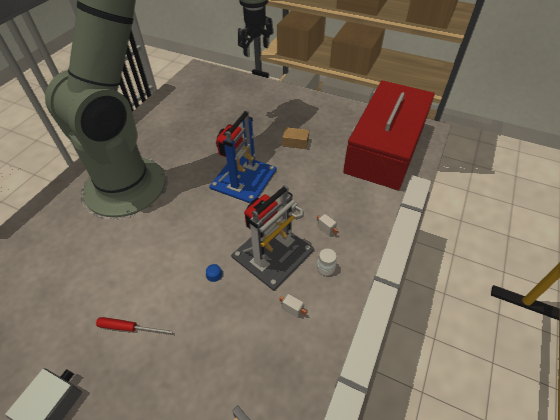

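View pics/t0.png

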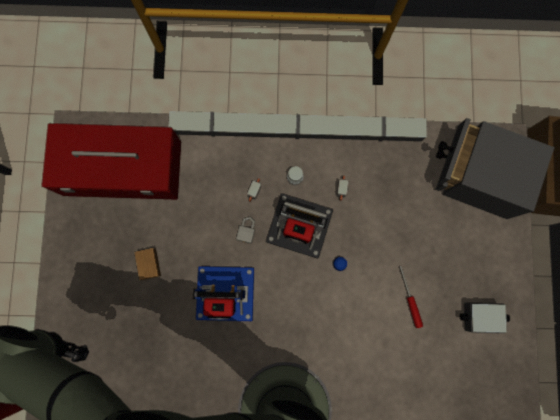

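```bash
python3 - <<'E'
from h import *
a=pickle.load(open('pics/s0.pkl','rb'));b=pickle.load(open('pics/t0.pkl','rb'))
A=cv2.resize(a['pixels'][175:295,220:330],(550,600),interpolation=2)
B=cv2.resize(b['pixels'][185:265,260:340],(600,600),interpolation=2)
cv2.imwrite('pics/c0.png',cv2.resize(np.hstack([A,B]),(800,417))[:,:,::-1])
# foot plate mask-less ray sanity
print(onz(b,300,225,0.014),onz(a,273,253,0.014))
E
```

```text
[ 0.57568943 -0.03772604  0.014     ] [ 0.58266429 -0.03848003  0.014     ]
```

View pics/c0.png

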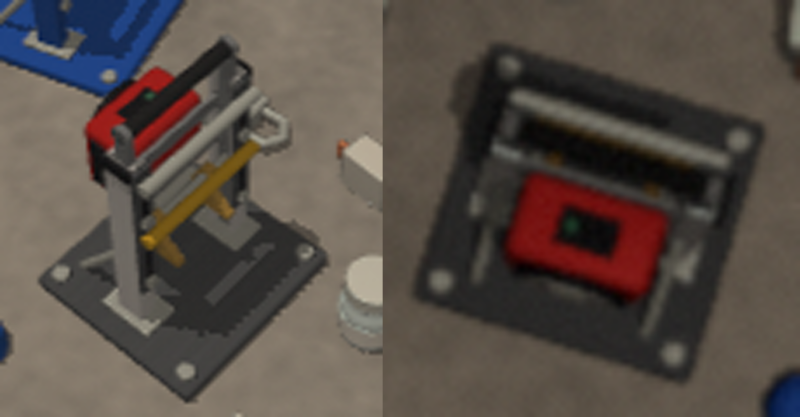

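Stand-like things: dark-foot stand with yellow rung at side (273,240) / top (300,225), and the blue one at side (243,165) / top (225,293). The dark-foot one fits (not blue, aluminium stiles, yellow rung), and the crop confirms it. The bar is at side px ≈(256–286, 210–189), and the plate corners are visible in the top view.

```bash
python3 - <<'E'
from h import *
a=pickle.load(open('pics/s0.pkl','rb'));b=pickle.load(open('pics/t0.pkl','rb'))
tp=lambda x,y:(260+(x-382.6)/5.217,185+y/5.21); sp=lambda x,y:(220+x/3.478,175+y/3.475)
C=np.array([onz(b,*tp(*p),.014) for p in[(493,43),(765,125),(688,382),(418,297)]])
print('plate sides',[round(np.linalg.norm(C[i]-C[i-1]),4) for i in range(4)]); 
y1=C[0]-C[1]+C[3]-C[2]; x1=C[0]-C[3]+C[1]-C[2]
yaw=(np.arctan2(y1[1],y1[0])-np.pi/2+np.arctan2(x1[1],x1[0]))/2
print('centre',C.mean(0),'yaw',yaw)
S=np.array([onz(a,*sp(*p),.014) for p in[(38,280),(188,401),(328,258)]])  # side-view corners
print('side corners',S,'centre',(S[0]+S[2])/2)
P=[onz(a,*sp(*p),.24) for p in[(125,122),(230,48)]]
d=P[1]-P[0];print('bar',P,np.mean(P,0),'yaw',np.arctan2(-d[0],d[1]),np.linalg.norm(d))
ex=np.array([np.cos(yaw),np.sin(yaw),0]);ey=np.array([-ex[1],ex[0],0])
o=C.mean(0);o[2]=0
im=a['pixels'].astype(int);m=((im[...,0]-im[...,2]>60)&(im[...,1]-im[...,2]>35)).astype(np.uint8)
m[:175]=0;m[295:]=0;m[:,:220]=0;m[:,330:]=0
n,l,st,ce=cv2.connectedComponentsWithStats(m);print(st[1:],ce[1:])
# bar centre, then rung: ray with plane x_stand=.0225
def onp(f,u,v,xs,o=o):
    c,dd=ray(f,u,v); q=c+dd*((xs-(c-o)@ex)/(dd@ex)); return (q-o)@ey,q[2]
for p in[(150,240),(200,196),(255,147)]: print('rung axis',onp(a,*sp(*p),.0225))
for z in(.104,.12,.142): print(z,[proj(a,o+ex*.0225+ey*s+[0,0,z]).round(1) for s in(-.05,.05)])
E
```

```text
plate sides [np.float64(0.1667), np.float64(0.1778), np.float64(0.1683), np.float64(0.1746)]
centre [ 0.57420815 -0.03761265  0.014     ] yaw -0.27131982676833005
side corners [[ 0.475771   -0.09809516  0.014     ]
 [ 0.63779452 -0.14557161  0.014     ]
 [ 0.68670979  0.02441818  0.014     ]] centre [ 0.5812404  -0.03683849  0.014     ]
bar [array([ 0.55969892, -0.07531732,  0.24      ]), array([0.59710978, 0.01931314, 0.24      ])] [ 0.57840435 -0.02800209  0.24      ] yaw -0.3764795547284568 0.10175704019818901
[[260 216  35  34 217]
 [318 216   1   1   1]] [[276.98617512 231.75115207]
 [318.         216.        ]]
rung axis (np.float64(-0.049780233671277895), np.float64(0.13008644799990898))
rung axis (np.float64(0.007313488191447287), np.float64(0.1265880200280194))
rung axis (np.float64(0.07410401284879375), np.float64(0.12328886484001433))
0.104 [array([263.5, 249.7]), array([287.7, 226.8])]
0.12 [array([263.2, 246.3]), array([287.7, 223.3])]
0.142 [array([262.9, 241.5]), array([287.8, 218.3])]
```

```bash
python3 - <<'E'
from h import *
a=pickle.load(open('pics/s0.pkl','rb'));b=pickle.load(open('pics/t0.pkl','rb'))
yaw=-.278;ex=np.array([np.cos(yaw),np.sin(yaw),0]);ey=np.array([-ex[1],ex[0],0]);o=np.array([.577,-.037,0])
out=[]
for f,(u0,v0) in((a,(245,180)),(b,(270,190))):
    k=8;I=cv2.resize(f['pixels'][v0:v0+65,u0:u0+50+0],(400,520),interpolation=cv2.INTER_NEAREST).copy()
    I=cv2.convertScaleAbs(I,alpha=1.6,beta=20)
    if f is b: I=cv2.convertScaleAbs(cv2.resize(f['pixels'][v0:v0+65,u0:u0+65],(520,520),interpolation=cv2.INTER_NEAREST),alpha=1.6,beta=20)
    for xs,c in((-.0,(0,255,0)),(.015,(255,0,255))):
        for s in(-.051,0,.051):
            q=(proj(f,o+ex*xs+ey*s+[0,0,.24])-[u0-.5,v0-.5])*k; cv2.circle(I,(int(q[0]),int(q[1])),4,c,-1)
    for s in(-.05,0,.05):
        q=(proj(f,o+ex*.0225+ey*s+[0,0,.12])-[u0-.5,v0-.5])*k; cv2.circle(I,(int(q[0]),int(q[1])),4,(0,255,255),-1)
    out.append(I)
I=np.hstack(out);print(I.shape);cv2.imwrite('pics/c1.png',cv2.resize(I,None,fx=.86,fy=.86)[:,:,::-1])
E
```

```text
(520, 920, 3)
```

View pics/c1.png

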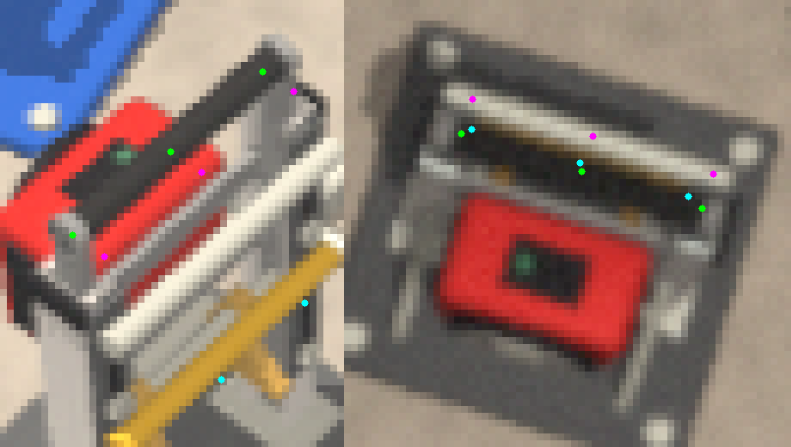

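jog_arm([
  [0, 0, -1, 1, 1],
  [0, 0, -1, 1, 1],
  [0, 0, -1, 1, 1],
  [0, 0, -1, 1, 1],
  [0, 0, -1, 1, 1],
  [0, 0, -1, 1, 1],
  [0, 0, 0, 1, 1],
  [0, 0, 0, 1, 1],
  [0, 0, 0, 1, 1],
  [0, 0, 0, 1, 1],
  [0, 0, 0, 1, 1],
  [0, 0, 0, 1, 1],
], newtons=60)

```text
clock: 1.3
position: [0.2188, 0.5853, 0.4109]
tool_rot: [-3.141, 0.001, 1.82]
force: [-0.5, 0.1, -0.2]
grip_width: 0.0854
finger_force: 0.0
```

jog_arm([
  [0, 0, 0, 1, 1],
  [0, 0, 0, 1, 1],
  [0, 0, 0, 1, 1],
  [0, 0, 0, 1, 1],
  [0, 0, 0, 1, 1],
  [0, 0, 0, 1, 1],
  [0, 0, 0, 0.64, 1],
  [0, 0, 0, 0, 1],
])

```text
clock: 2.1
position: [0.2188, 0.5853, 0.411]
tool_rot: [3.141, 0.001, 1.292]
force: [0.2, -0.0, 0.7]
grip_width: 0.0855
finger_force: 0.0
```

jog_arm([
  [-0.925, 0.951, 0, 0, 1],
  [-0.925, 0.951, 0, 0, 1],
  [-0.925, 0.951, 0, 0, 1],
  [-0.925, 0.951, 0, 0, 1],
  [-0.925, 0.951, 0, 0, 1],
  [-0.925, 0.951, 0, 0, 1],
  [-0.925, 0.951, 0, 0, 1],
  [-0.925, 0.951, 0, 0, 1],
  [-0.925, 0.951, 0, 0, 1],
  [-0.925, 0.951, 0, 0, 1],
  [-0.925, 0.951, 0, 0, 1],
  [-0.925, 0.951, 0, 0, 1],
])

```text
clock: 3.3
position: [0.4571, 0.1696, 0.4114]
tool_rot: [3.142, -0.0, 1.295]
force: [1.1, 1.1, -0.0]
grip_width: 0.0854
finger_force: 0.0
```

jog_arm([
  [-0.925, 0.951, 0, 0, 1],
  [-0.925, 0.951, 0, 0, 1],
  [-0.925, 0.951, 0, 0, 1],
  [-0.925, 0.951, 0, 0, 1],
  [-0.925, 0.951, 0, 0, 1],
  [-0.925, 0.951, 0, 0, 1],
  [0, 0, 0, 0, 1],
  [0, 0, 0, 0, 1],
])

```text
clock: 4.1
position: [0.5755, -0.0367, 0.4108]
tool_rot: [-3.141, 0.001, 1.292]
force: [0.2, 0.9, 0.4]
grip_width: 0.0851
finger_force: 0.0
```

jog_arm([
  [0, 0, 1, 0, 1],
  [0, 0, 1, 0, 1],
  [0, 0, 1, 0, 1],
  [0, 0, 1, 0, 1],
  [0, 0, 0, 0, 1],
])

```text
clock: 4.6
position: [0.5737, -0.0342, 0.2885]
tool_rot: [-3.137, 0.001, 1.295]
force: [-1.1, 0.5, 0.8]
grip_width: 0.0855
finger_force: 0.0
```

```bash
python3 - <<'E'
from h import *
f=grab('side','s1');print(bot.observe()['position'])
cv2.imwrite('pics/c2.png',cv2.resize(f['pixels'][120:290,200:340],None,fx=3.5,fy=3.5,interpolation=2)[:,:,::-1])
E
```

```text
[ 0.57476549 -0.03469854  0.29081483]
```

View pics/c2.png

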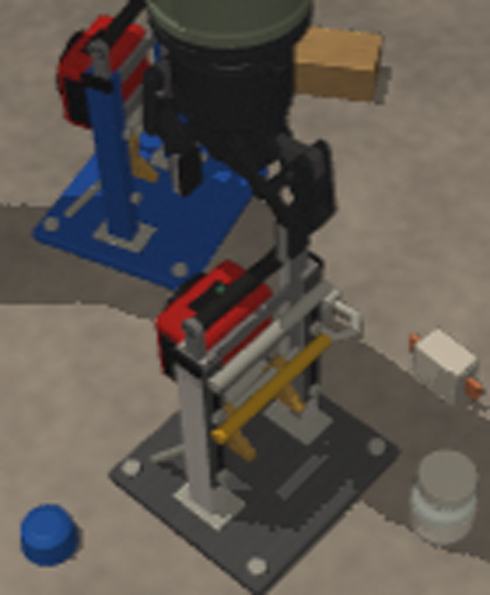

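The gripper straddles the bar: pad tips at crop ≈(188,190) and (293,250), bar mid ≈(242,287). I'll check that numerically against the projected tool axis.

```bash
python3 - <<'E'
from h import *
f=pickle.load(open('pics/s1.pkl','rb'))
P=np.array([.5748,-.0347,.29]);ty=np.array([.9613,-.2754,0])
g=lambda p:((proj(f,p)-[200,120])*3.5).round(0)
print('bar pt under tcp',g([P[0],P[1],.24]),'tips',g(P+ty*.05+[0,0,.013]),g(P-ty*.05+[0,0,.013]))
for s in(-.051,.051):print('bar ends',g(P+np.array([.2754,.9613,0])*s+[0,0,-.05]))
im=f['pixels'][:,:,:].astype(int)
for r in(300,290,280,270):
    v=120+r//35*10 if 0 else int(120+r/3.5)
    print(r,[(int((u-200)*3.5),tuple(im[v,u].tolist())) for u in range(258,284)][::1])
E
```

```text
bar pt under tcp [241. 282.] tips [295. 257.] [185. 187.]
bar ends [192. 324.]
bar ends [288. 242.]
300 [(203, (26, 24, 24)), (206, (26, 24, 25)), (210, (27, 26, 26)), (213, (31, 30, 28)), (217, (34, 31, 30)), (220, (36, 34, 32)), (224, (35, 34, 33)), (227, (34, 33, 31)), (231, (30, 29, 28)), (234, (29, 27, 27)), (238, (30, 23, 23)), (241, (65, 23, 21)), (245, (105, 22, 19)), (248, (106, 23, 20)), (252, (106, 22, 21)), (255, (107, 22, 18)), (259, (102, 22, 19)), (262, (93, 24, 22)), (266, (82, 46, 43)), (269, (72, 70, 66)), (273, (67, 65, 63)), (276, (61, 59, 57)), (280, (61, 60, 57)), (283, (61, 59, 58)), (287, (62, 59, 58)), (290, (62, 60, 58))]
290 [(203, (150, 31, 27)), (206, (85, 28, 26)), (210, (27, 25, 25)), (213, (33, 44, 36)), (217, (50, 81, 60)), (220, (53, 87, 63)), (224, (34, 43, 35)), (227, (35, 34, 31)), (231, (35, 34, 32)), (234, (36, 35, 33)), (238, (35, 33, 31)), (241, (30, 31, 28)), (245, (27, 27, 26)), (248, (25, 24, 23)), (252, (35, 20, 20)), (255, (75, 24, 22)), (259, (104, 22, 18)), (262, (105, 24, 20)), (266, (99, 33, 28)), (269, (87, 58, 51)), (273, (86, 80, 7
[... 527 characters left out ...]
87, 81, 71)), (273, (87, 80, 71)), (276, (90, 84, 75)), (280, (100, 96, 90)), (283, (96, 92, 87)), (287, (85, 82, 77)), (290, (62, 61, 59))]
270 [(203, (75, 72, 71)), (206, (93, 76, 67)), (210, (119, 49, 43)), (213, (151, 31, 25)), (217, (162, 30, 27)), (220, (150, 29, 26)), (224, (103, 22, 21)), (227, (103, 23, 18)), (231, (103, 23, 21)), (234, (104, 24, 21)), (238, (102, 21, 19)), (241, (90, 24, 21)), (245, (49, 34, 31)), (248, (24, 23, 21)), (252, (25, 24, 23)), (255, (25, 25, 23)), (259, (27, 25, 26)), (262, (23, 23, 22)), (266, (25, 24, 23)), (269, (23, 22, 21)), (273, (38, 36, 33)), (276, (75, 70, 65)), (280, (99, 95, 90)), (283, (96, 92, 87)), (287, (85, 82, 77)), (290, (63, 62, 60))]
```

jog_arm([
  [0, 0, 0.8, 0, 1],
  [0, 0, 0.8, 0, 1],
  [0, 0, 0.5, 0, 1],
  [0, 0, 0.25, 0, 1],
  [0, 0, 0, 0, 1],
  [0, 0, 0, 0, 1],
])

```text
clock: 5.25
position: [0.5761, -0.0358, 0.2222]
tool_rot: [3.14, -0.001, 1.293]
force: [-0.8, -0.4, -0.2]
grip_width: 0.0855
finger_force: 0.0
```

jog_arm([
  [0, 0, 0, 0, 0.5],
  [0, 0, 0, 0, 0.3],
  [0, 0, 0, 0, 0.2],
  [0, 0, 0, 0, 0],
  [0, 0, 0, 0, 0],
  [0, 0, 0, 0, 0],
  [0, 0, 0, 0, 0],
], newtons=60)

```text
clock: 5.95
position: [0.5777, -0.0366, 0.2215]
tool_rot: [3.136, -0.0, 1.292]
force: [15.1, -4.6, -5.3]
grip_width: 0.0122
finger_force: 58.4
```

jog_arm([
  [0, 0.05, 0, 0, 0],
  [0, 0, 0, 0, 0],
  [0, 0, 0, 0, 0],
])

```text
clock: 6.25
position: [0.5778, -0.0366, 0.2213]
tool_rot: [3.14, -0.0, 1.292]
force: [7.3, -1.1, 2.1]
grip_width: 0.0125
finger_force: 59.3
```

jog_arm([
  [0, 0.03, -0.1, 0, 0],
  [0, 0, -0.2, 0, 0],
  [0, 0, -0.2, 0, 0],
  [0, 0, -0.2, 0, 0],
  [0, 0, -0.2, 0, 0],
  [0, 0, -0.2, 0, 0],
  [0, 0, -0.2, 0, 0],
  [0, 0, 0, 0, 0],
])

```text
clock: 7.05
position: [0.5778, -0.0366, 0.26]
tool_rot: [3.142, -0.0, 1.292]
force: [4.5, -1.7, -4.6]
grip_width: 0.0123
finger_force: 59.2
```

jog_arm([
  [0, 0, -0.2, 0, 0],
  [0, 0, -0.2, 0, 0],
  [0, 0, -0.2, 0, 0],
  [0, 0, -0.2, 0, 0],
  [0, 0, -0.2, 0, 0],
  [0, 0, -0.2, 0, 0],
  [0, 0, -0.2, 0, 0],
  [0, 0, -0.1, 0, 0],
  [0, 0, 0, 0, 0],
  [0, 0, 0, 0, 0],
])

```text
clock: 8.05
position: [0.5778, -0.0366, 0.3045]
tool_rot: [-3.141, 0.0, 1.293]
force: [4.3, -1.1, -4.8]
grip_width: 0.0122
finger_force: 59.7
```

```bash
python3 - <<'E'
from h import *
f=grab('side','s2');print(bot.observe()['position'])
cv2.imwrite('pics/c3.png',cv2.resize(f['pixels'][160:290,220:330],None,fx=4.5,fy=4.5,interpolation=2)[:,:,::-1])
E
```

```text
[ 0.57775836 -0.03657445  0.30449887]
```

View pics/c3.png

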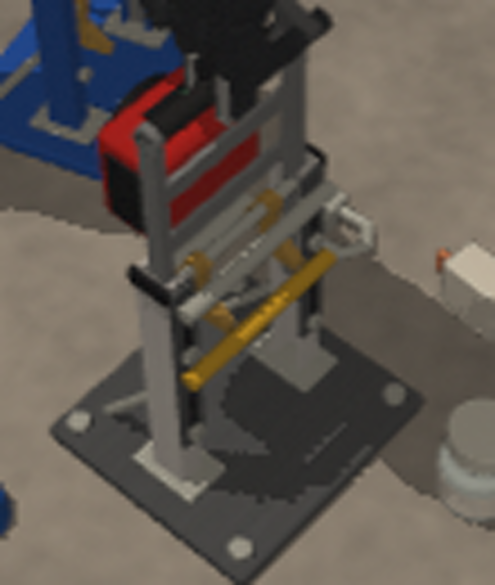

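jog_arm([
  [0, 0, 0.05, 0, 0],
  [0, 0, 0.05, 0, 0],
  [0, 0, 0.05, 0, 0],
  [0, 0, 0.05, 0, 0],
  [0, 0, 0, 0, 0],
])

```text
clock: 8.6
position: [0.5778, -0.0366, 0.2984]
tool_rot: [-3.141, 0.0, 1.293]
force: [5.8, -1.0, -8.9]
grip_width: 0.0121
finger_force: 59.6
```

jog_arm([
  [0, 0, 0.04, 0, 0],
  [0, 0, 0.04, 0, 0],
  [0, 0, 0, 0, 0],
])

```text
clock: 8.9
position: [0.5778, -0.0366, 0.2962]
tool_rot: [-3.141, 0.0, 1.293]
force: [6.0, -1.7, -8.9]
grip_width: 0.0116
finger_force: 59.6
```

jog_arm([
  [0, 0, 0.04, 0, 0],
  [0, 0, 0.04, 0, 0],
  [0, 0, 0, 0, 0],
])

```text
clock: 9.2
position: [0.5778, -0.0366, 0.2938]
tool_rot: [-3.141, 0.0, 1.293]
force: [5.0, -0.3, -9.6]
grip_width: 0.0117
finger_force: 59.6
```

jog_arm([
  [0, 0, 0.04, 0, 0],
  [0, 0, 0.04, 0, 0],
  [0, 0, 0, 0, 0],
])

```text
clock: 9.5
position: [0.5778, -0.0366, 0.2914]
tool_rot: [-3.141, 0.0, 1.293]
force: [4.4, -1.1, -9.0]
grip_width: 0.0118
finger_force: 59.6
```

jog_arm([
  [0, 0, 0.04, 0, 0],
  [0, 0, 0.04, 0, 0],
  [0, 0, 0, 0, 0],
])

```text
clock: 9.8
position: [0.5778, -0.0366, 0.289]
tool_rot: [-3.141, 0.0, 1.293]
force: [4.5, -0.9, -9.7]
grip_width: 0.0122
finger_force: 59.6
```

jog_arm([
  [0, 0, 0.04, 0, 0],
  [0, 0, 0.04, 0, 0],
  [0, 0, 0, 0, 0],
])

```text
clock: 10.1
position: [0.5778, -0.0366, 0.2874]
tool_rot: [3.141, -0.001, 1.293]
force: [-0.9, -0.3, 6.7]
grip_width: 0.012
finger_force: 61.1
```

jog_arm([
  [0, 0, 0.013, 0, 0],
  [0, 0, 0, 0, 0],
])

```text
clock: 10.3
position: [0.5778, -0.0366, 0.2873]
tool_rot: [3.141, -0.001, 1.292]
force: [-3.3, 0.7, 11.2]
grip_width: 0.0119
finger_force: 61.5
```

jog_arm([
  [0, 0, 0.012, 0, 0],
  [0, 0, 0, 0, 0],
])

```text
clock: 10.5
position: [0.5779, -0.0366, 0.2872]
tool_rot: [3.141, -0.001, 1.292]
force: [-5.2, 1.5, 15.2]
grip_width: 0.0121
finger_force: 61.9
```

jog_arm([
  [0, 0, 0.002, 0, 0],
  [0, 0, 0, 0, 0],
  [0, 0, 0, 0, 0],
])

```text
clock: 10.8
position: [0.5779, -0.0366, 0.2872]
tool_rot: [3.141, -0.001, 1.292]
force: [-5.1, 1.5, 15.3]
grip_width: 0.0118
finger_force: 62.0
```

jog_arm([
  [0, 0, 0, 0, 0],
  [0, 0, 0, 0, 0],
  [0, 0, 0, 0, 0],
  [0, 0, 0, 0, 0],
])

```text
clock: 11.2
position: [0.5779, -0.0366, 0.2872]
tool_rot: [3.141, -0.001, 1.293]
force: [-5.3, 1.5, 15.2]
grip_width: 0.0118
finger_force: 62.0
```

jog_arm([
  [0, 0, -0.015, 0, 0],
  [0, 0, -0.015, 0, 0],
  [0, 0, 0, 0, 0],
])

```text
clock: 11.5
position: [0.5778, -0.0366, 0.2874]
tool_rot: [3.141, -0.0, 1.293]
force: [-1.8, -0.5, 8.8]
grip_width: 0.0119
finger_force: 61.1
```

jog_arm([
  [0, 0, 0, 0, 0.3],
  [0, 0, 0, 0, 0.6],
  [0, 0, 0, 0, 1],
  [0, 0, 0, 0, 1],
  [0, 0, 0, 0, 1],
  [0, 0, 0, 0, 1],
  [0, 0, 0, 0, 1],
])

```text
clock: 12.2
position: [0.5778, -0.0366, 0.2869]
tool_rot: [-3.142, 0.0, 1.293]
force: [-0.1, -0.2, -0.6]
grip_width: 0.0855
finger_force: 0.0
```

jog_arm([
  [0, 0, -0.3, 0, 1],
  [0, 0, -0.7, 0, 1],
  [0, 0, -1, 0, 1],
  [0, 0, -1, 0, 1],
  [0, 0, -1, 0, 1],
  [0, 0, 0, 0, 1],
  [0, 0, 0, 0, 1],
])

```text
clock: 12.9
position: [0.5779, -0.0367, 0.4075]
tool_rot: [3.141, -0.001, 1.293]
force: [0.4, 0.1, -1.2]
grip_width: 0.0855
finger_force: 0.0
```

```bash
python3 - <<'E'
from h import *
f=grab('side','s3');print(bot.observe()['position'],bot.observe()['force'])
cv2.imwrite('pics/c4.png',cv2.resize(f['pixels'][150:290,200:340],None,fx=4,fy=4,interpolation=2)[:,:,::-1])
E
```

```text
[ 0.5776213  -0.03651363  0.40668066] [-0.07043646 -0.22340399 -0.36044655]
```

View pics/c4.png

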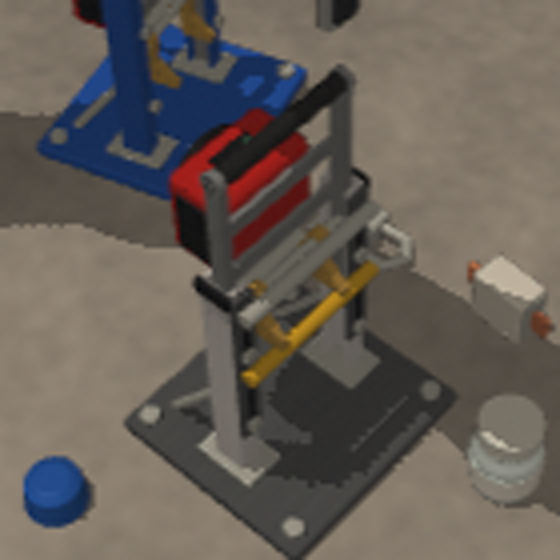

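The section stays up with its noses on the yellow rung at crop ≈(280,340) and (350,285), and the gripper is clear above it.

```bash
python3 -c "
from workcell import bot
print(bot.job_done())"
```

```text
the job is handed in; nothing more can be done
None
```

The lamp section's hooks sit on the yellow rung, about 66 mm up; the lock held a steady 15 N push for about 0.7 s, the gripper is clear above it, nothing on the ledge was touched, and the job was handed in at about 13 s (no verdict was returned).

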